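# Press both brake levers of a handlebar to their stops

## Robot

A 6-joint arm with a two-finger parallel gripper is mounted at the origin on a cart in front of the work surface, level with it; the furniture and walls round the work are solid. World frame = base frame: x ahead of the robot, y to its left, z up, the work surface at z = 0. Lengths are in m, angles in degrees, forces in N, time in s.
With the tool pointing down it reaches from about 0.35 to 0.875 m from the base axis. Payload 4.2 kg.
Tool frame: the origin (TCP) lies on the front face of the gripper's body, between the roots of the fingers; the fingertips stand finger_overhang ahead of it and the grasp point (between the pads) lies 51 mm ahead of it (finger_overhang is the distance from the TCP to the fingertips, in m); z points along the fingers, y is the line along which they close (so a half turn about z gives the same grasp; the last joint's range is limited). The gripper opens to 87 mm and grips with 3 to 60 N. Pads are 19 mm wide; open, the fingers measure 117 mm over their backs; the gripper's body (75 mm by 190 mm) begins 51 mm behind the grasp point.
Start: joints at [-55.6, 22.042, 0.453, 0, -68.411, -14.817], TCP at [0.21, -0.589, 0.292] pointing down, gripper open.
Joint ranges: [-179.83, 179.83], [-69.29, 118.12], [-61.27, 80.66], [-181.25, 117.63], [-171.15, -9.14], [-177.46, 177.46]. Speed limits (degrees/s): [159.86, 159.86, 180, 180, 180, 180].

## Interface

Orientations are given as a 3x3 rotation matrix whose columns are the frame's x, y, z axes.
In Python, from station import sense, capture, camera_model, finish_job, finger_overhang gives the robot as it stands. The module is installed in compiled form; this text tells all that it offers.
- The arm moves only by the tool jog_arm, never from a script. Its argument "rows" is a list that holds one entry, the list of rows, each a list of 4 numbers: the shift along the tool's x, y, z in m, then the turn about the tool's z in rad. A call has 1 to 20 rows; each row shifts and turns the commanded pose from where the row before left it, along the tool's axes as they then stand; what a row does not reach is not made up. A row lasts 1/8 s, in which the tool goes at most 62.5 mm and 10.7 degrees, less where a joint would pass 70% of its speed; a pose out of reach is approached as far as the arm can. A call is refused whole if a number of a shift passes 0.0625 or a number of a turn 0.188, either way. A call with a gripper value outside its range is refused whole. "claw" is the opening, from 0 (shut) to 1 (fully open), set as the call begins (left out, the last holds). The fingers move at their own pace and stop on an object; the grip force is fixed at half the most. Time passes only in rows, so rows that do not move let the fingers close. It gives the time, the measured TCP pose, the force, the opening and the grip force at its end, in the units of the state.
- sense(): the state, without advancing time (a new reading comes with each control period).
- capture(name): name is "scene" or "top" or "wrist"; returns the picture (420x560x3 uint8, red, green, blue); there is no depth.
- camera_model(name): a dict with "fovy" (degrees; the focal length in pixels is half the picture's height over the tangent of half this angle, whatever the lens; pixels are square), "cx", "cy" (the principal point, pixels), "eye" and "rotation" of the camera in the world. Camera axes: x right, y down, z forward; pixel columns grow to the right and rows downward; lengths in m; the calibration is good to about 2 mm. A picture is of the moment at which its call begins: read the wrist's pose just before it. camera_model takes no time and is no camera call; for the wrist camera it gives the pose at the moment of the call.
- finish_job(): hands the job in; it is judged then, once.
The state is a dict: "time_s": time; "joints": joint angles; "joint_velocities": joint speeds; "effort": joint torques, N m; "tcp_pos": TCP position; "ee_rot": TCP orientation; "wrist_force": force on the tool from outside, world axes, zero at the start; "moment": the same for the moment, N m; "gripper_width": opening from 0.0 (shut) to 1.0 (fully open); "gripper_force": force on a finger pad.
Only numpy, scipy, OpenCV 4.12 (cv2) and the standard library are available. Lean on these libraries where they do the work, as an engineer would, in place of code of your own. Each camera call takes 0.05 s, during which the arm holds its last target. There are 200 camera calls.

## Task

The handlebar in the bench jig is up for its brake check: each lever must come to its stop before it reaches the bar. Put the outside of your fingers against the front of the left brake lever (your left), press it gently towards its grip until it is fully against its stop, keep it there for a good second and let it spring all the way out again; then press the right lever in to its stop in the same way and finish holding it there, so that the gap to the grip can be measured. Only press from the front, without pinching or pulling the levers, forcing them past the stop or touching anything else on the handlebar, and leave the things on the bench where they are.

Things in the scene. Friction and masses are not known exactly. Their poses are not given: they have to be found in the camera images.
- jig: bolted-down bench jig that carries the handlebar: steel plate 94 (x) x 150 (y) mm on four feet, its top 56 mm above the bench, and two aluminium saddles, 146 mm high over all. Origin on the bench, under the plate's centre. y runs along the bar to the left grip; +x points from the levers to the bar, the way the levers are pressed. Place and yaw differ from start to start.
- handlebar: straight handlebar in the jig: 22 mm tube, 470 mm long, along the jig's y, its axis 125 mm above the bench over the jig's origin. At each end a black ribbed grip, 33 mm thick, from 123 to 235 mm out from the middle (inner flange 39 mm). Origin and axes are the jig's. Neither bar, grips nor brake cylinders may be touched.
- brake_left (a joint): hinge of the left brake lever (left as the robot sees it, +y side), about a vertical pin: 0 = fully out (a spring holds it there), 0.28 rad = against its stop. At the press point about 2 N starts it moving and 6 N holds it at the stop; past the stop it does not yield, and more than 45 N counts as forcing it. Let go, it springs back to 0 by itself.
- press_left (a point): press point of the left lever, on the front face of its aluminium blade, 125 mm above the bench; it moves with the blade, 27 mm to jig +x from out to stop. The face there is square to jig x within 0.15 rad when out; at the stop its tip leans up to 0.2 rad to the grip. Blade 14 mm high, 9 mm thick, ending in a 14 mm ball 40 mm outboard of this point.
- pivot_left (a point): pivot pin of the left lever: 100 mm out from the bar's middle, 38 mm in front of the bar's axis, at its height. The press point lies 90 mm outboard. Round the pin and 47 mm inboard of it stands the black brake cylinder with reservoir, which reaches 48 mm in front of the bar's axis; its top is 149 mm above the bench.
- blade_back_left: inner (rear) face of the left lever's blade, the face that looks at the grip; a finger touching it would pinch or pull the lever. Origin on the lever's pivot pin.
- brake_right (a joint): hinge of the right brake lever (right as the robot sees it, -y side), about a vertical pin: 0 = fully out (a spring holds it there), 0.28 rad = against its stop. At the press point about 2 N starts it moving and 6 N holds it at the stop; past the stop it does not yield, and more than 45 N counts as forcing it. Let go, it springs back to 0 by itself.
- press_right (a point): press point of the right lever, on the front face of its aluminium blade, 125 mm above the bench; it moves with the blade, 27 mm to jig +x from out to stop. The face there is square to jig x within 0.15 rad when out; at the stop its tip leans up to 0.2 rad to the grip. Blade 14 mm high, 9 mm thick, ending in a 14 mm ball 40 mm outboard of this point.
- pivot_right (a point): pivot pin of the right lever: 100 mm out from the bar's middle, 38 mm in front of the bar's axis, at its height. The press point lies 90 mm outboard. Round the pin and 47 mm inboard of it stands the black brake cylinder with reservoir, which reaches 48 mm in front of the bar's axis; its top is 149 mm above the bench.
- blade_back_right: inner (rear) face of the right lever's blade, the face that looks at the grip; a finger touching it would pinch or pull the lever. Origin on the lever's pivot pin.
- reach_left (a joint): setting of the reach screw of the left lever, 0 to 0.06 rad: it brings that lever's out position and its stop alike nearer to the grip; it stays as set. At the stop the blade still stands 12 to 20 mm off the grip.
- reach_right (a joint): setting of the reach screw of the right lever, 0 to 0.06 rad: it brings that lever's out position and its stop alike nearer to the grip; it stays as set. At the stop the blade still stands 12 to 20 mm off the grip.
- parts_cup: turned tin cup with spare sleeves, 64 mm across, 37 mm high, on the bench in front of the jig; a bystander. Origin at the centre of its underside.
- hex_key: black hex key, 24x72x4 mm, flat on the bench in front of the jig; a bystander. Origin at the centre of its underside.
- screwdriver_red: red-handled screwdriver, 168 mm long, 21 mm thick, on the bench under the left grip; a bystander. Origin at the centre of its underside.
- tape_black: roll of black tape, 58 mm across, 19 mm high, on the bench under the right grip; a bystander. Origin at the centre of its underside.
- stamp: small round inspection stamp standing upright, 19 mm across, 53 mm high, on the bench to the right of the jig; a bystander. Origin at the centre of its underside.
- ink_tin: flat ink-pad tin, 52x74x16 mm, on the bench near the stamp; a bystander. Origin at the centre of its underside.
- dispenser: white plunger bottle with a blue cap, 53 mm across, 106 mm high, on the bench to the left of the jig; a bystander. Origin at the centre of its underside.

How it is judged:
By the outcome, as a careful person would: the job done as asked, in the order asked, and still so for the second after the job is handed in, while the arm keeps its last pose, push and grip.
It also fails if it takes over 51 s, if anything falls off the work surface, if the arm or the gripper's body presses on something with over 40 N, if the wrist force passes 120 N, or if a joint passes its speed limit or range.

## Working session

There is one attempt and no reset: what is moved stays moved. The work goes in short steps, Python scripts to look and compute and a tool call to move; the robot and the scene stay as the last step left them, time stands still between calls to the robot, and variables do not carry over. Pictures are saved under pics/ and viewed, at most 10 in all, crops included, and the job is handed in when it is done.

Besides the shell and the picture viewer there is one more tool, called after "Emit:" as name([rows], argument=value, ...), one row to a line, values as JSON. jog_arm: Moves the arm, as the interface text tells. Its arguments: {"type":"object","properties":{"rows":{"type":"array"},"claw":{"type":"number"}},"required":["rows"]}

```bash
mkdir -p pics; python3 - <<'E'
from station import *
import cv2,numpy as np
s=sense();print(s['tcp_pos'],s['ee_rot'],s['wrist_force'],s['gripper_width'],finger_overhang,s['time_s'])
for n in("scene","top"):
    im=capture(n);cv2.imwrite(f'pics/{n}.png',im[:,:,::-1]);print(n,camera_model(n))
print(camera_model("wrist"))
E
```

```text
[ 0.2093605  -0.58840691  0.29116288] [[-9.42203120e-01 -3.35041233e-01 -8.08176409e-04]
 [-3.35042198e-01  9.42200922e-01  2.03648242e-03]
 [ 7.91589759e-05  2.18955329e-03 -9.99997600e-01]] [ 0.04005513 -0.10431385  0.34752818] 1.0011720197796732 0.0697 0.0
scene {'fovy': 57.35826811191776, 'cx': 280.1750211198242, 'cy': 203.49476841080602, 'eye': array([0.00449401, 0.38331791, 0.71447321]), 'rotation': array([[-0.45585052, -0.64460051,  0.61375116],
       [-0.89004078,  0.32605426, -0.3186158 ],
       [ 0.00526373, -0.69150474, -0.72235275]])}
top {'fovy': 49.08802147903388, 'cx': 275.42922618243654, 'cy': 210.4293123622888, 'eye': array([0.44829836, 0.08895414, 1.12000439]), 'rotation': array([[ 0.02658696, -0.99737068,  0.06741561],
       [-0.99955854, -0.02562948,  0.01502816],
       [-0.01326082, -0.0677854 , -0.99761179]])}
{'fovy': 69.8830351157319, 'cx': 283.16618899241007, 'cy': 208.18155798699283, 'eye': array([ 0.13600815, -0.61548696,  0.38392272]), 'rotation': array([[-0.33408818,  0.90446281,  0.26520202],
       [ 0.94254069,  0.3201544 ,  0.09548931],
       [ 0.00146094,  0.28186554, -0.9594528 ]])}
```

View pics/scene.png

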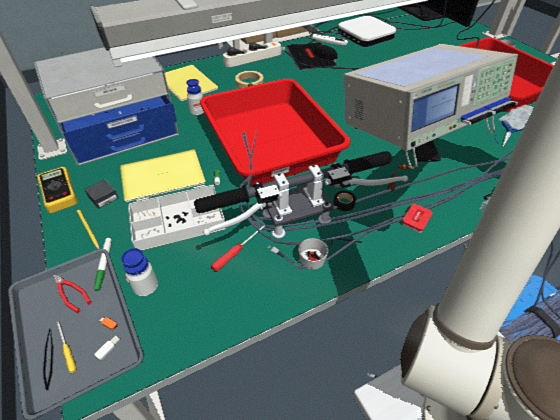

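View pics/top.png

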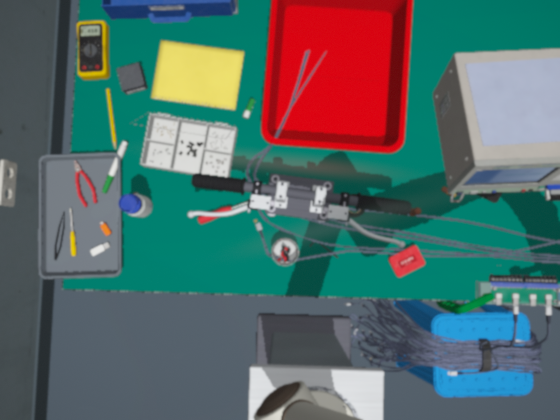

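The top view shows the bar from about (193,182) to (412,210). The left lever's ball is near (192,215) and the right one's near (408,246). I'll enlarge both ends and cast rays onto the z=0.125 plane.

```bash
cat > h.py <<'E'
import numpy as np,cv2
from station import *
def ray(n,p):
    c=camera_model(n);f=210/np.tan(np.radians(c['fovy']/2))
    d=c['rotation']@np.array([(p[0]-c['cx'])/f,(p[1]-c['cy'])/f,1]);return c['eye'],d
def onz(n,p,z=.125):
    e,d=ray(n,p);return e+d*(z-e[2])/d[2]
def proj(n,P):
    c=camera_model(n);f=210/np.tan(np.radians(c['fovy']/2))
    q=c['rotation'].T@(np.array(P)-c['eye']);return np.array([c['cx']+f*q[0]/q[2],c['cy']+f*q[1]/q[2]])
E
python3 - <<'E'
from h import *
im=cv2.imread('pics/top.png')
a=im[155:265,165:435]
a=cv2.resize(a,None,fx=2.96,fy=2.96,interpolation=cv2.INTER_CUBIC);cv2.imwrite('pics/c.png',a)
for p in[(193,182),(412,210),(192,215),(408,246)]:print(p,onz('top',p).round(4))
E
```

```text
(193, 182) [0.5731 0.2855 0.125 ]
(412, 210) [ 0.524 -0.191  0.125]
(192, 215) [0.5009 0.2849 0.125 ]
(408, 246) [ 0.4463 -0.183   0.125 ]
```

View pics/c.png

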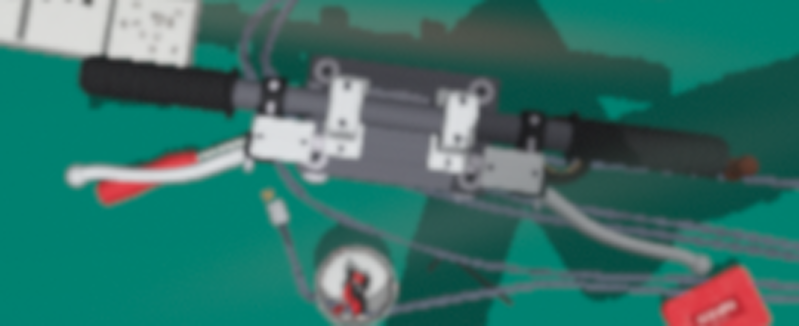

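The crop shows the grip ends at crop (82,77) and (728,154), and the balls at (76,175) and (702,264). The cup, the hex key (probably under a cable) and the red clutter are all low.

```bash
python3 - <<'E'
from h import *
o=lambda c:onz('top',(165+c[0]/2.96,155+c[1]/2.96))
L,R=o((82,77)),o((729,154));d=L-R;print('len',np.linalg.norm(d))
y=d/np.linalg.norm(d);x=np.array([y[1],-y[0],0]);O=(L+R)/2
print('O',O,'y',y,'x',x,'yaw',np.degrees(np.arctan2(x[1],x[0])))
J=lambda p:((p-O)@x,(p-O)@y)
for n,c in dict(ballL=(76,175),ballR=(702,264),frontL=(145,184),frontR=(630,246)).items():print(n,np.round(J(o(c)),4))
# scene-view check of bar ends
for s in(1,-1):print('scene',proj('scene',O+s*.235*y),'press',(O+s*.19*y-.0685*x).round(4),proj('scene',O+s*.19*y-.0685*x))
s=sense();ty=s['ee_rot'][:,1];print('tool y ang',np.degrees(np.arctan2(ty[1],ty[0])))
E
```

```text
len 0.47778998287629965
O [0.55285192 0.04840821 0.125     ] y [0.09377317 0.99559359 0.        ] x [ 0.99559359 -0.09377317  0.        ] yaw -5.380712645262002
ballL [-0.0723  0.2337]
ballR [-0.0821 -0.2275]
frontL [-0.0728  0.1825]
frontR [-0.0754 -0.1744]
scene [197.85345901 206.83626108] press [0.5025 0.244  0.125 ] [227.67250969 223.88199957]
scene [388.85269347 155.14923336] press [ 0.4668 -0.1343  0.125 ] [388.54899219 177.51285412]
tool y ang 109.57668506989873
```

Emit:
jog_arm([
  [[0,0,0,-0.162],[0,0,0,-0.162],[0,0,0,-0.162],[0,0,0,-0.162],[0,0,0,-0.162],[0,0,0,-0.162],[0,0,0,-0.162],[-0.03,-0.006,0,0],[-0.05,-0.01,0,0],[-0.05,-0.01,0,0],[-0.05,-0.01,0,0],[-0.05,-0.01,0,0],[-0.05,-0.01,0,0],[-0.05,-0.01,0,0],[-0.05,-0.01,0,0],[-0.05,-0.01,0,0],[-0.03,-0.006,0,0],[0,0,0,0],[0,0,0,0]],
], claw=0)

```text
time_s: 2.48
tcp_pos: [0.3445, -0.1397, 0.2921]
ee_rot: [[-0.095, -0.996, -0.001], [-0.996, 0.095, 0.0], [0.0, 0.001, -1.0]]
wrist_force: [-0.7, 0.7, 0.4]
gripper_width: 0.006
gripper_force: 0.0
```

Emit:
jog_arm([
  [[-0.03,-0.006,0,0],[-0.05,-0.009,0,0],[-0.05,-0.009,0,0],[-0.05,-0.009,0,0],[-0.05,-0.009,0,0],[-0.05,-0.009,0,0],[-0.05,-0.01,0,0],[-0.04,-0.008,0,0],[-0.027,-0.005,0,0],[0,0,0,0],[0,0,0,0]],
])

```text
time_s: 3.85
tcp_pos: [0.4562, 0.2473, 0.2918]
ee_rot: [[-0.097, -0.995, -0.001], [-0.995, 0.097, -0.001], [0.001, 0.001, -1.0]]
wrist_force: [0.4, -0.1, 0.1]
gripper_width: 0.003
gripper_force: 0.0
```

```bash
python3 - <<'E'
from h import *
s=sense();print(s['tcp_pos'],s['wrist_force'])
print(camera_model('wrist'))
O=np.array([.55285,.04841,.125]);y=np.array([.09377,.99559,0]);x=np.array([.99559,-.09377,0])
for j in[(-.0685,.19),(-.072,.23),(0,.235),(0,.123)]:print(j,proj('wrist',O+j[0]*x+j[1]*y))
cv2.imwrite('pics/w1.png',capture('wrist')[:,:,::-1])
E
```

```text
[0.45618821 0.24730735 0.29176926] [ 0.38239272 -0.08201488  0.05159681]
{'fovy': 69.8830351157319, 'cx': 283.16618899241007, 'cy': 208.18155798699283, 'eye': array([0.44850994, 0.16925026, 0.38448121]), 'rotation': array([[-0.99523124,  0.09403182,  0.02593839],
       [ 0.09753181,  0.95512101,  0.27969877],
       [ 0.00152628,  0.28089477, -0.95973736]])}
(-0.0685, 0.19) [231.31777846 212.14436213]
(-0.072, 0.23) [237.26316333 252.8042883 ]
(0, 0.235) [161.29441957 257.97656483]
(0, 0.123) [145.60536077 136.22682751]
```

View pics/w1.png

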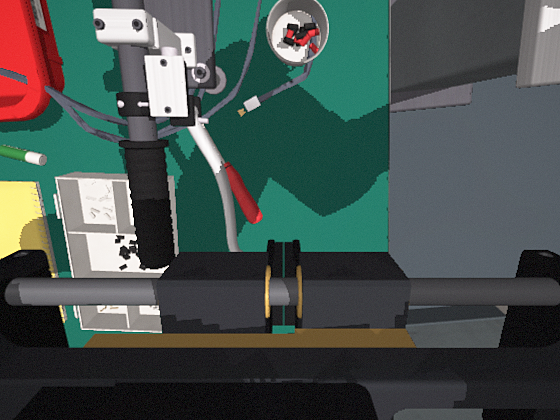

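The wrist view shows the left blade with its front face at about column 237, row 212, which is roughly jig x -0.074. The closed fingertips at (285,242) stand about 26 mm in front of it. Next I descend and creep in.

Emit:
jog_arm([
  [[0,0,0.02,0],[0,0,0.03,0],[0,0,0.03,0],[0,0,0.02,0],[0,0,0.01,0],[0,-0.005,0,0],[0,-0.005,0,0],[0,-0.003,0,0],[0,0,0,0],[0,0,0,0]],
])

```text
time_s: 5.15
tcp_pos: [0.469, 0.2473, 0.1824]
ee_rot: [[-0.095, -0.995, 0.0], [-0.995, 0.095, 0.0], [-0.0, -0.0, -1.0]]
wrist_force: [0.2, 0.4, -0.5]
gripper_width: 0.002
gripper_force: 0.0
```

Emit:
jog_arm([
  [[0,-0.003,0,0],[0,-0.003,0,0],[0,-0.002,0,0],[0,-0.002,0,0],[0,0,0,0]],
])

```text
time_s: 5.78
tcp_pos: [0.4791, 0.2464, 0.1822]
ee_rot: [[-0.095, -0.995, -0.0], [-0.995, 0.095, -0.0], [0.0, 0.0, -1.0]]
wrist_force: [1.1, 0.2, -0.2]
gripper_width: 0.006
gripper_force: 0.0
```

Emit:
jog_arm([
  [[0,-0.002,0,0],[0,-0.002,0,0],[0,-0.002,0,0],[0,-0.002,0,0],[0,0,0,0]],
])

```text
time_s: 6.4
tcp_pos: [0.487, 0.2456, 0.1822]
ee_rot: [[-0.095, -0.995, -0.0], [-0.995, 0.095, -0.0], [0.0, 0.0, -1.0]]
wrist_force: [0.4, -0.3, -0.2]
gripper_width: 0.007
gripper_force: 0.0
```

Emit:
jog_arm([
  [[0,-0.002,0,0],[0,-0.002,0,0],[0,0,0,0],[0,0,0,0]],
])

```text
time_s: 6.9
tcp_pos: [0.4909, 0.2452, 0.1822]
ee_rot: [[-0.095, -0.995, -0.0], [-0.995, 0.095, -0.0], [0.0, 0.0, -1.0]]
wrist_force: [0.1, -0.0, 0.0]
gripper_width: 0.005
gripper_force: 0.0
```

Emit:
jog_arm([
  [[0,-0.002,0,0],[0,-0.002,0,0],[0,0,0,0],[0,0,0,0]],
])

```text
time_s: 7.4
tcp_pos: [0.4947, 0.245, 0.1821]
ee_rot: [[-0.095, -0.995, -0.0], [-0.995, 0.095, 0.0], [-0.0, 0.0, -1.0]]
wrist_force: [-2.1, 2.0, 0.5]
gripper_width: 0.007
gripper_force: 1.7
```

```bash
python3 - <<'E'
from h import *
im=capture('wrist');s=capture('scene');t=sense();print(t['tcp_pos'],t['wrist_force'],t['moment'])
a=im[100:300,130:330];b=s[150:270,150:320]
a=cv2.resize(a,(480,480),interpolation=3);b=cv2.resize(b,(320,226),interpolation=3)
o=np.zeros((480,800,3),np.uint8);o[:,:480]=a;o[:226,480:]=b;cv2.imwrite('pics/l2.png',o[:,:,::-1])
E
```

```text
[0.49470961 0.24495297 0.1821724 ] [-2.78621437  3.14094959 -0.29573533] [0.93201703 0.99946308 0.08943827]
```

View pics/l2.png

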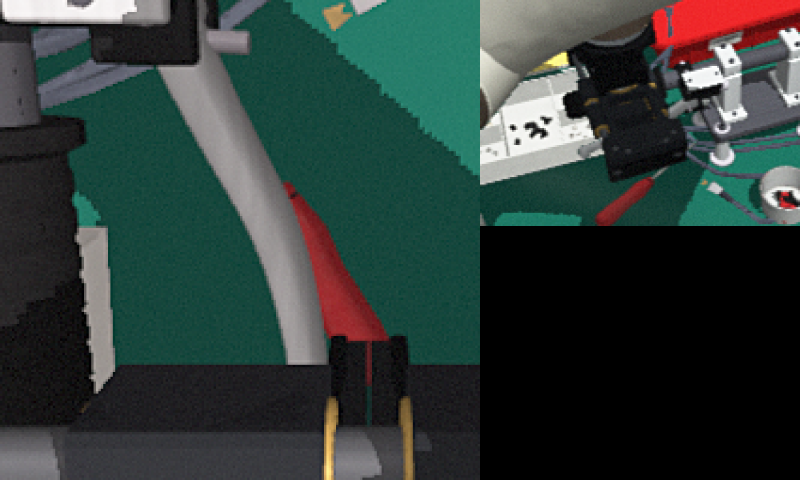

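The blade now rests against the finger's outer face, at crop (328,350). The small +y force is friction from the blade's arc, so I'll follow the arc slightly outboard.

Emit:
jog_arm([
  [[-0.0007,-0.002,0,0],[-0.0007,-0.002,0,0],[-0.0007,-0.002,0,0],[-0.0006,-0.002,0,0],[-0.0006,-0.002,0,0],[0,0,0,0]],
])

```text
time_s: 8.25
tcp_pos: [0.5047, 0.247, 0.1819]
ee_rot: [[-0.096, -0.995, -0.002], [-0.995, 0.096, -0.001], [0.001, 0.002, -1.0]]
wrist_force: [-4.7, 2.8, -0.0]
gripper_width: 0.004
gripper_force: 2.8
```

Emit:
jog_arm([
  [[-0.0005,-0.002,0,0],[-0.0005,-0.002,0,0],[-0.0004,-0.002,0,0],[-0.0004,-0.002,0,0],[0,0,0,0]],
])

```text
time_s: 8.88
tcp_pos: [0.5124, 0.248, 0.1818]
ee_rot: [[-0.096, -0.995, -0.003], [-0.995, 0.096, -0.001], [0.001, 0.003, -1.0]]
wrist_force: [-6.8, 2.9, 1.3]
gripper_width: 0.005
gripper_force: 3.6
```

Emit:
jog_arm([
  [[-0.0003,-0.001,0,0],[-0.0003,-0.001,0,0],[-0.0002,-0.001,0,0],[-0.0002,-0.001,0,0],[0,0,0,0]],
])

```text
time_s: 9.5
tcp_pos: [0.5158, 0.2482, 0.1816]
ee_rot: [[-0.096, -0.995, -0.004], [-0.995, 0.096, -0.002], [0.002, 0.004, -1.0]]
wrist_force: [-7.6, 3.2, 1.4]
gripper_width: 0.006
gripper_force: 4.2
```

Emit:
jog_arm([
  [[-0.0001,-0.001,0,0],[-0.0001,-0.001,0,0],[0,0,0,0]],
])

```text
time_s: 9.88
tcp_pos: [0.5164, 0.2482, 0.1813]
ee_rot: [[-0.096, -0.995, -0.008], [-0.995, 0.096, -0.003], [0.003, 0.007, -1.0]]
wrist_force: [-11.5, 4.1, 3.1]
gripper_width: 0.003
gripper_force: 6.6
```

Emit:
jog_arm([
  [[0,-0.001,0,0],[0,-0.001,0,0],[0,0,0,0]],
])

```text
time_s: 10.25
tcp_pos: [0.5169, 0.2481, 0.1808]
ee_rot: [[-0.097, -0.995, -0.011], [-0.995, 0.097, -0.003], [0.004, 0.011, -1.0]]
wrist_force: [-16.5, 5.6, 4.9]
gripper_width: 0.004
gripper_force: 9.1
```

Emit:
jog_arm([
  [[0,-0.001,0,0],[0,0,0,0],[0,0,0,0]],
])

```text
time_s: 10.62
tcp_pos: [0.5171, 0.2481, 0.1807]
ee_rot: [[-0.097, -0.995, -0.012], [-0.995, 0.097, -0.003], [0.004, 0.012, -1.0]]
wrist_force: [-18.0, 7.1, 4.7]
gripper_width: 0.005
gripper_force: 10.3
```

The force slope has jumped, so the lever is at its stop at about 19 N. I'll hold it there, then release.

Emit:
jog_arm([
  [[0,0,0,0],[0,0,0,0],[0,0,0,0],[0,0,0,0],[0,0,0,0],[0,0,0,0],[0,0,0,0],[0,0,0,0],[0,0,0,0],[0,0,0,0],[0,0,0,0],[0,0,0,0],[0,0,0,0],[0,0,0,0]],
])

```text
time_s: 12.38
tcp_pos: [0.5171, 0.2481, 0.1807]
ee_rot: [[-0.097, -0.995, -0.012], [-0.995, 0.097, -0.003], [0.004, 0.012, -1.0]]
wrist_force: [-18.8, 6.3, 4.8]
gripper_width: -0.0
gripper_force: 10.3
```

Emit:
jog_arm([
  [[0,0.003,0,0],[0.0003,0.004,0,0],[0.0005,0.004,0,0],[0.0008,0.004,0,0],[0.001,0.004,0,0],[0.001,0.004,0,0],[0.001,0.004,0,0],[0.001,0.004,0,0],[0,0.006,0,0],[0,0.01,0,0],[0,0.015,0,0],[0,0,0,0],[0,0,0,0],[0,0,0,0]],
])

```text
time_s: 14.12
tcp_pos: [0.4604, 0.249, 0.1823]
ee_rot: [[-0.095, -0.995, 0.0], [-0.995, 0.095, 0.0], [-0.0, -0.0, -1.0]]
wrist_force: [-0.2, 0.1, 0.6]
gripper_width: 0.005
gripper_force: 0.0
```

```bash
python3 - <<'E'
from h import *
im=capture('wrist');t=sense();print(t['tcp_pos'],t['wrist_force'])
O=np.array([.55285,.04841,.125]);y=np.array([.09377,.99559,0]);x=np.array([.99559,-.09377,0])
d=t['tcp_pos']-O;print('jig',d@x,d@y)
T=O-.125*x-.19*y;e=T-t['tcp_pos'];print('right standoff',T,'tool shift',t['ee_rot'].T@e)
cv2.imwrite('pics/l3.png',im[:,:,::-1])
E
```

```text
[0.46037507 0.24899452 0.18225662] [ 0.17111649 -0.24534938  0.1081794 ]
jig -0.11087592729384928 0.1910285724141009
right standoff [ 0.41058495 -0.12903085  0.125     ] tool shift [0.38105632 0.01366334 0.0571835 ]
```

View pics/l3.png

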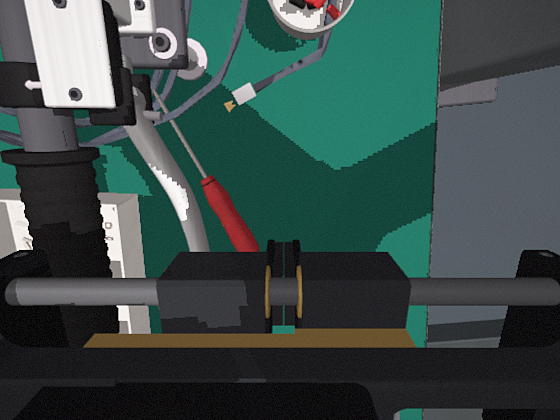

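The left lever is fully out and clear: its face is near column 207 and the fingers start at column 266. Next I lift, cross to the right side and descend.

Emit:
jog_arm([
  [[0,0.004,-0.03,0],[0,0.005,-0.03,0],[0.03,0.005,-0.02,0],[0.05,0,0,0],[0.05,0,0,0],[0.05,0,0,0],[0.05,0,0,0],[0.05,0,0,0],[0.05,0,0,0],[0.03,0,0,0],[0.021,0,0,0],[0,0,0.02,0],[0,0,0.03,0],[0,0,0.02,0],[0,0,0.01,0],[0,0,0,0],[0,0,0,0]],
])

```text
time_s: 16.3
tcp_pos: [0.4107, -0.1291, 0.183]
ee_rot: [[-0.095, -0.996, 0.002], [-0.996, 0.095, -0.0], [-0.0, -0.002, -1.0]]
wrist_force: [-0.3, -0.3, -0.2]
gripper_width: 0.005
gripper_force: 0.0
```

```bash
python3 - <<'E'
from h import *
im=capture('wrist');t=sense();print(t['tcp_pos'],t['wrist_force'])
O=np.array([.55285,.04841,.125]);y=np.array([.09377,.99559,0]);x=np.array([.99559,-.09377,0])
d=t['tcp_pos']-O;print('jig',d@x,d@y)
for j in[(-.0755,-.19),(-.08,-.23),(0,-.235)]:print(j,proj('wrist',O+j[0]*x+j[1]*y))
cv2.imwrite('pics/r1.png',im[:,:,::-1])
E
```

```text
[ 0.41062334 -0.12906056  0.18307096] [-0.407188   -0.37970478 -0.15582157]
jig -0.12495802444787346 -0.19002451188610622
(-0.0755, -0.19) [193.93513192 267.47903121]
(-0.08, -0.23) [196.00711878 197.61746633]
(0, -0.235) [ 39.43282195 188.40367239]
```

View pics/r1.png

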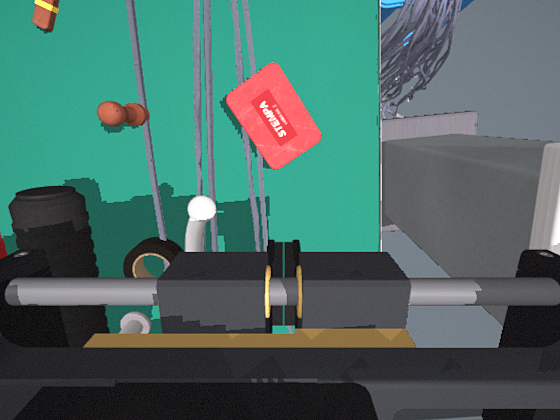

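The right lever's ball shows at (201,208), about 6 mm inboard of my estimate, so I'll shift 5 mm towards +y. The fingers are about 30–40 mm in front of the blade.

Emit:
jog_arm([
  [[-0.005,-0.004,0,0],[0,-0.006,0,0],[0,-0.006,0,0],[0,-0.004,0,0],[0,-0.003,0,0],[0,-0.002,0,0],[0,0,0,0]],
])

```text
time_s: 17.23
tcp_pos: [0.4354, -0.1265, 0.1822]
ee_rot: [[-0.095, -0.995, -0.0], [-0.995, 0.095, -0.0], [0.0, 0.0, -1.0]]
wrist_force: [-0.8, 0.7, -0.1]
gripper_width: 0.005
gripper_force: 0.0
```

Emit:
jog_arm([
  [[0,-0.002,0,0],[0,-0.002,0,0],[0,-0.002,0,0],[0,-0.002,0,0],[0,0,0,0]],
])

```text
time_s: 17.85
tcp_pos: [0.4435, -0.1272, 0.1822]
ee_rot: [[-0.095, -0.995, 0.0], [-0.995, 0.095, -0.0], [0.0, -0.0, -1.0]]
wrist_force: [0.2, -1.2, -0.1]
gripper_width: 0.005
gripper_force: 0.0
```

Emit:
jog_arm([
  [[0,-0.002,0,0],[0,-0.002,0,0],[0,-0.002,0,0],[0,0,0,0]],
])

```text
time_s: 18.35
tcp_pos: [0.4485, -0.128, 0.1819]
ee_rot: [[-0.095, -0.995, -0.002], [-0.995, 0.095, -0.0], [0.0, 0.002, -1.0]]
wrist_force: [-2.4, -1.8, 0.9]
gripper_width: 0.008
gripper_force: 1.3
```

Emit:
jog_arm([
  [[0,-0.002,0,0],[0,-0.002,0,0],[0,0,0,0]],
])

```text
time_s: 18.73
tcp_pos: [0.4529, -0.1283, 0.182]
ee_rot: [[-0.095, -0.995, -0.001], [-0.995, 0.095, -0.0], [0.0, 0.001, -1.0]]
wrist_force: [-3.3, -1.7, 0.5]
gripper_width: 0.004
gripper_force: 1.7
```

Emit:
jog_arm([
  [[0.0006,-0.002,0,0],[0.0006,-0.002,0,0],[0.0006,-0.002,0,0],[0.0005,-0.002,0,0],[0.0005,-0.002,0,0],[0.0004,-0.002,0,0],[0,0,0,0]],
])

```text
time_s: 19.6
tcp_pos: [0.4637, -0.1327, 0.1818]
ee_rot: [[-0.095, -0.995, -0.004], [-0.995, 0.095, -0.0], [0.0, 0.004, -1.0]]
wrist_force: [-5.9, -0.6, -0.3]
gripper_width: 0.004
gripper_force: 2.9
```

Emit:
jog_arm([
  [[0.0002,-0.001,0,0],[0.0002,-0.001,0,0],[0.0002,-0.001,0,0],[0.0002,-0.001,0,0],[0,0,0,0]],
])

```text
time_s: 20.23
tcp_pos: [0.4672, -0.1339, 0.1817]
ee_rot: [[-0.095, -0.995, -0.005], [-0.995, 0.095, -0.0], [0.001, 0.005, -1.0]]
wrist_force: [-6.2, -1.6, 0.9]
gripper_width: 0.005
gripper_force: 3.3
```

Emit:
jog_arm([
  [[0.0001,-0.001,0,0],[0.0001,-0.001,0,0],[0.0001,-0.001,0,0],[0,0,0,0]],
])

```text
time_s: 20.72
tcp_pos: [0.4699, -0.1347, 0.1816]
ee_rot: [[-0.095, -0.995, -0.006], [-0.995, 0.095, -0.0], [0.001, 0.006, -1.0]]
wrist_force: [-6.8, -4.2, 1.0]
gripper_width: 0.001
gripper_force: 3.7
```

Emit:
jog_arm([
  [[0,-0.001,0,0],[0,-0.001,0,0],[0,0,0,0]],
])

```text
time_s: 21.1
tcp_pos: [0.4715, -0.1351, 0.1816]
ee_rot: [[-0.095, -0.995, -0.006], [-0.995, 0.095, -0.001], [0.001, 0.006, -1.0]]
wrist_force: [-8.2, -4.0, 0.7]
gripper_width: 0.003
gripper_force: 4.0
```

Emit:
jog_arm([
  [[0,-0.001,0,0],[0,-0.001,0,0],[0,0,0,0]],
])

```text
time_s: 21.48
tcp_pos: [0.473, -0.1354, 0.1814]
ee_rot: [[-0.095, -0.995, -0.008], [-0.995, 0.095, -0.001], [0.002, 0.008, -1.0]]
wrist_force: [-8.7, -5.3, 1.3]
gripper_width: 0.004
gripper_force: 4.4
```

Emit:
jog_arm([
  [[0,-0.001,0,0],[0,-0.001,0,0],[0,0,0,0]],
])

```text
time_s: 21.85
tcp_pos: [0.4735, -0.1355, 0.181]
ee_rot: [[-0.096, -0.995, -0.012], [-0.995, 0.096, -0.001], [0.002, 0.012, -1.0]]
wrist_force: [-10.4, -3.3, 3.6]
gripper_width: 0.005
gripper_force: 5.9
```

Now it is stiffening. I'll take the same margin as on the left.

Emit:
jog_arm([
  [[0,-0.001,0,0],[0,-0.001,0,0],[0,0,0,0]],
])

```text
time_s: 22.22
tcp_pos: [0.4739, -0.1357, 0.1806]
ee_rot: [[-0.096, -0.995, -0.016], [-0.995, 0.096, -0.0], [0.002, 0.016, -1.0]]
wrist_force: [-14.8, -2.8, 4.8]
gripper_width: 0.003
gripper_force: 7.3
```

Emit:
jog_arm([
  [[0,-0.001,0,0],[0,0,0,0],[0,0,0,0]],
])

```text
time_s: 22.6
tcp_pos: [0.4741, -0.1357, 0.1804]
ee_rot: [[-0.096, -0.995, -0.018], [-0.995, 0.096, 0.0], [0.002, 0.018, -1.0]]
wrist_force: [-15.9, -2.7, 5.0]
gripper_width: 0.004
gripper_force: 8.0
```

Emit:
jog_arm([
  [[0,0,0,0],[0,0,0,0],[0,0,0,0],[0,0,0,0],[0,0,0,0],[0,0,0,0],[0,0,0,0],[0,0,0,0],[0,0,0,0],[0,0,0,0]],
])

```text
time_s: 23.85
tcp_pos: [0.4741, -0.1357, 0.1804]
ee_rot: [[-0.096, -0.995, -0.018], [-0.995, 0.096, 0.0], [0.002, 0.018, -1.0]]
wrist_force: [-15.6, -3.0, 6.6]
gripper_width: 0.004
gripper_force: 8.0
```

```bash
python3 - <<'E'
from h import *
t=sense();print(t['tcp_pos'],t['wrist_force'])
a=capture('scene')[130:230,150:430];b=capture('top')[155:265,165:435]
a=cv2.resize(a,(800,286),interpolation=3);b=cv2.resize(b,(770,313),interpolation=3)
o=np.zeros((599,800,3),np.uint8);o[:286]=a;o[286:,:770]=b;cv2.imwrite('pics/end.png',o[:,:,::-1])
E
```

```text
[ 0.47409621 -0.13568551  0.18038994] [-15.57754419  -3.03807435   6.60398195]
```

View pics/end.png

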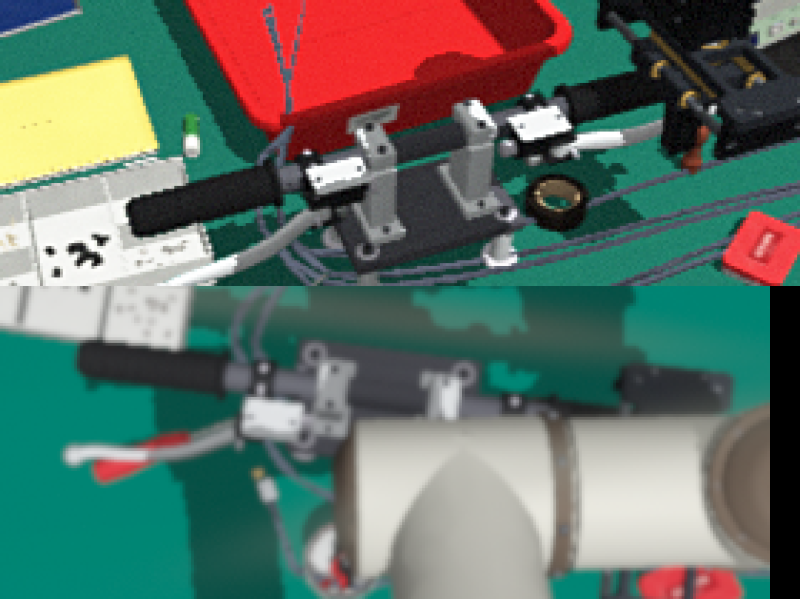

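The final views show the left lever out at crop (75,455) and the right lever pressed in with a gap left to its grip. The bench items are undisturbed.

```bash
python3 -c "from station import *;print(finish_job())"
```

```text
the job is handed in; nothing more can be done
None
```

I pressed the left lever to its stop (about 20 N), held it about 2 s and let it spring fully out; the right lever is now held at its stop at about 16 N, and the job is handed in at about 24 s.

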